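# Make up two visitors' kits from the desk stock

### The job

Make up the two visitors' kits. Green tray: stand the red-capped vial upright in the tray's cup and lay the loupe flat on the dark rectangle, lengthwise and centred. Orange tray: stand the blue-capped vial upright in the cup, lay the pin packet flat on the dark rectangle, lengthwise and centred, and lay the bundle of label cards squarely on top of the packet; leave the white-capped and black-capped vials and the pinned beetle where they stand.

Things in the scene. Friction and masses are not known exactly. Their poses are not given: they have to be found in the camera images.
- green_tray: fixed shallow tray of green plastic, 120 (x) x 170 (y) mm outside, walls 4 mm thick and rim 14 mm high, floor 4 mm above the desk. Origin: centre of its underside; z up, y along its length. On the floor at y = +48 mm stands an upright round cup, 42 mm inside and 48 mm outside diameter, its rim 19 mm above the desk; at y = -34 mm a dark rectangle 46 (x) x 74 (y) mm is marked flat on the floor
- orange_tray: fixed shallow tray of orange plastic, 120 (x) x 170 (y) mm outside, walls 4 mm thick and rim 14 mm high, floor 4 mm above the desk. Origin: centre of its underside; z up, y along its length. On the floor at y = +48 mm stands an upright round cup, 42 mm inside and 48 mm outside diameter, its rim 19 mm above the desk; at y = -34 mm a dark rectangle 46 (x) x 74 (y) mm is marked flat on the floor
- red_vial_mid (a point): screw-cap glass vial with a red cap, standing upright, 70 mm tall, 18 g; takes a grip like a square post 22 x 22 mm, with its flat sides across its x and y axes. Point: its centre, 35 mm up; z up along the vial
- blue_vial_mid (a point): screw-cap glass vial with a blue cap, standing upright, 64 mm tall, 18 g; takes a grip like a square post 22 x 22 mm, with its flat sides across its x and y axes. Point: its centre, 32 mm up; z up along the vial
- white_vial_mid (a point): screw-cap glass vial with a white cap, standing upright, 58 mm tall, 18 g; takes a grip like a square post 22 x 22 mm, with its flat sides across its x and y axes. Point: its centre, 29 mm up; z up along the vial. Stays in stock
- black_vial_mid (a point): screw-cap glass vial with a black cap, standing upright, 58 mm tall, 18 g; takes a grip like a square post 22 x 22 mm, with its flat sides across its x and y axes. Point: its centre, 29 mm up; z up along the vial. Stays in stock
- loupe_mid (a point): folding pocket loupe lying flat, lens swung out, 26 (x) x 67 (y) mm, 14 mm high, about 45 g. Point: its centre, 7 mm above its underside; y runs along its length. The pale metal handle case is 24 mm wide (x) and reaches from y = -34 to +7 mm (middle at y = -13 mm); the black round lens reaches from +8 to +34 mm
- pin_packet_mid (a point): flat tan paper packet of insect pins with a pale window on top, stiff, 40 (x) x 62 (y) x 11 mm, about 30 g. Point: its centre, 5.5 mm up; y along its length, z up
- label_cards_mid (a point): stiff bundle of white label cards with a rubber band, 38 (x) x 55 (y) x 9.5 mm, about 30 g. Point: its centre, 4.8 mm up; y along its length, z up
- foam_specimen: dark beetle pinned upright over a white foam block 24 (x) x 30 (y) x 18 mm, 52 mm tall with its pin, standing beside the trays; very light, 12 g. Origin: centre of its underside. Not part of the kits
There are look-alikes about, which are no part of the job. Leave any pink or turquoise look-alike of the part that bears pin_packet_mid alone.

How it is judged:
At the end, for the whole second after the job is handed in: Vials in their cups within 11 mm, upright; loupe, packet and cards flat, centred on the rectangles within 14 mm (each tray axis), lengthwise within 0.3 rad, cards on the packet; white and black vials and beetle upright, within 30 mm of their places; all released, at rest (x of red_vial_mid in the frame of green_tray between -0.011 and 0.011 m and y of red_vial_mid in the frame of green_tray between 0.037 and 0.059 m and z of red_vial_mid in the frame of green_tray between 0.033 and 0.045 m and angle between each of red_vial_mid, loupe_mid, blue_vial_mid, pin_packet_mid, label_cards_mid, white_vial_mid, black_vial_mid, foam_specimen's own z axis and vertical below 0.15 rad and x of loupe_mid in the frame of green_tray between -0.014 and 0.014 m and y of loupe_mid in the frame of green_tray between -0.048 and -0.02 m and z of loupe_mid in the frame of green_tray between 0.007 and 0.015 m and angle between the y axis of loupe_mid and the y axis of green_tray, either way round below 0.3 rad and x of blue_vial_mid in the frame of orange_tray between -0.011 and 0.011 m and y of blue_vial_mid in the frame of orange_tray between 0.037 and 0.059 m and z of blue_vial_mid in the frame of orange_tray between 0.03 and 0.042 m and x of pin_packet_mid in the frame of orange_tray between -0.014 and 0.014 m and y of pin_packet_mid in the frame of orange_tray between -0.048 and -0.02 m and z of pin_packet_mid in the frame of orange_tray between 0.0055 and 0.0135 m and angle between the y axis of each of pin_packet_mid, label_cards_mid and the y axis of orange_tray, either way round below 0.3 rad and x of label_cards_mid in the frame of orange_tray between -0.014 and 0.014 m and y of label_cards_mid in the frame of orange_tray between -0.048 and -0.02 m and z of label_cards_mid in the frame of orange_tray between 0.0158 and 0.0238 m and horizontal distance between label_cards_mid and pin_packet_mid below 0.014 m and distance of each of white_vial_mid, black_vial_mid, foam_specimen from where it was at the start of the episode below 0.03 m and linear speed of each of red_vial, loupe, blue_vial, pin_packet, label_cards below 0.02 m/s and angular speed of each of red_vial, loupe, blue_vial, pin_packet, label_cards below 0.2 rad/s); the robot touches nothing.
It fails at once if the white-capped vial is pushed more than 30 mm from its place or knocked over (distance of white_vial_mid from where it was at the start of the episode above 0.03 m or angle between white_vial_mid's own z axis and vertical above 0.5 rad).
It fails at once if the black-capped vial is pushed more than 30 mm from its place or knocked over (distance of black_vial_mid from where it was at the start of the episode above 0.03 m or angle between black_vial_mid's own z axis and vertical above 0.5 rad).
It fails at once if the pinned beetle is pushed more than 30 mm from its place or knocked over (distance of foam_specimen from where it was at the start of the episode above 0.03 m or angle between foam_specimen's own z axis and vertical above 0.5 rad).
It also fails if it takes over 112 s, if anything falls off the work surface, if the arm or the gripper's body presses on something with over 40 N, if the wrist force passes 120 N, or if a joint passes its speed limit or range.

### The arm

A 6-joint arm with a two-finger parallel gripper is mounted at the origin on a cart in front of the work surface, level with it; the furniture and walls round the work are solid. World frame = base frame: x ahead of the robot, y to its left, z up, the work surface at z = 0. Lengths are in m, angles in rad, forces in N, time in s.
With the tool pointing down it reaches from about 0.4 to 0.825 m from the base axis. Payload 7 kg.
Tool frame: the origin (TCP) lies at the very end of the fingers, on their centre line; the grasp point (between the pads) lies 19 mm behind it; z points along the fingers, y is the line along which they close (so a half turn about z gives the same grasp; the last joint's range is limited). The gripper opens to 88 mm and grips with 3 to 60 N. Pads are 19 mm wide; open, the fingers measure 130 mm over their backs; the gripper's body (78 mm by 193 mm) begins 47 mm behind the grasp point.
Start: joints at [1.457, 0.359, 0.012, 0, -1.224, -0.288], TCP at [0.264, 0.621, 0.227] pointing down, gripper open.
Joint ranges: [-3.07, 3.07], [-1.43, 2.12], [-1.02, 1.25], [-3.03, 1.67], [-3.05, -0], [-3.03, 3.03]. Speed limits (rad/s): [2.39, 2.39, 3.01, 3.14, 3.14, 3.14].

### API

Orientations are given as [roll, pitch, yaw] about the fixed x, y, z axes, in that order (R = Rz(yaw) Ry(pitch) Rx(roll)).
In Python, from station import arm, vision gives the robot as it stands. The module is installed in compiled form; this text tells all that it offers.
- The arm moves only by the tool jog_arm, never from a script. Its argument "steps" is a list that holds one entry, the list of rows, each a list of 7 numbers: the closure in counts, from 0 (fully open) to 255 (shut), then the shift along the tool's x, y, z scaled (see below), then the turn, a rotation vector about the tool's x, y, z scaled (see below). In form: [[[grip, dx, dy, dz, rx, ry, rz], ...]]. A call has 1 to 8 rows; each row is the pose to reach, as a shift and turn from the pose commanded when the call began, along the tool's axes at that moment; what a row does not reach only later rows make up. The controller multiplies each number of a shift by 250 mm and each number of a turn by 45 degrees. A row lasts 1/10 s, in which the tool goes at most 50 mm and 8.59 degrees, less where a joint would pass 70% of its speed; a pose out of reach is approached as far as the arm can. A call with a number of a shift or a turn outside -1 to 1 is refused whole. A call with a gripper value outside its range is refused whole. The fingers move at their own pace and stop on an object; "newtons" is the grip in N (left out, the last holds). Time passes only in rows, so rows that repeat a pose let the fingers close. It gives the time, the measured TCP pose, the force, the opening and the grip force at its end, in the units of the state.
- arm.get_state(): the state, without advancing time (a new reading comes with each control period).
- vision.grab_frame(name): name is "scene" or "top"; returns a dict with "color" (480x640x3 uint8, red, green, blue), "vfov" (degrees; the focal length in pixels is half the picture's height over the tangent of half this angle, whatever the lens; pixels are square), "cx", "cy" (the principal point, pixels), "extrinsics" (4x4, takes a point from world to camera coordinates). Camera axes: x right, y down, z forward; pixel columns grow to the right and rows downward; lengths in m; the calibration is good to about 2 mm. A picture is of the moment at which its call begins. There is no depth.
- arm.job_done(): hands the job in; it is judged then, once.
The state is a dict: "t": time; "q": joint angles; "qd": joint speeds; "joint_efforts": joint torques, N m; "eef_pos": TCP position; "ee_rot": TCP orientation; "force": force on the tool from outside, world axes, zero at the start; "moment": the same for the moment, N m; "width": finger opening in m; "gripper_force": force on a finger pad.
Only numpy, scipy, OpenCV 4.12 (cv2) and the standard library are available. Lean on these libraries where they do the work, as an engineer would, in place of code of your own. Each camera call takes 0.05 s, during which the arm holds its last target. There are 200 camera calls.

## Working session

There is one attempt and no reset: what is moved stays moved. The work goes in short steps, Python scripts to look and compute and a tool call to move; the robot and the scene stay as the last step left them, time stands still between calls to the robot, and variables do not carry over. Pictures are saved under pics/ and viewed, at most 14 in all, crops included, and the job is handed in when it is done.

Besides the shell and the picture viewer there is one more tool, called after "Call:" as name([rows], argument=value, ...), one row to a line, values as JSON. jog_arm: Moves the arm, as the interface text tells. Its arguments: {"type":"object","properties":{"steps":{"type":"array","items":{"type":"array","items":{"type":"array","items":{"type":"number"}}}},"newtons":{"type":"number"}},"required":["steps"]}

```bash
mkdir -p pics; cat > h.py <<'E'
import numpy as np, cv2
from station import arm, vision
def snap(n,f):
    d=vision.grab_frame(n); cv2.imwrite(f'pics/{f}.png',d['color'][...,::-1]); np.savez(f'pics/{f}.npz',**{k:np.array(v) for k,v in d.items()}); return d
def crop(f,u0,v0,u1,v1,s,o):
    im=cv2.imread(f'pics/{f}.png')[v0:v1,u0:u1]; cv2.imwrite(f'pics/{o}.png',cv2.resize(im,None,fx=s,fy=s,interpolation=cv2.INTER_CUBIC))
def ray(f,u,v):
    d=np.load(f'pics/{f}.npz'); E=d['extrinsics']; F=240/np.tan(np.radians(float(d['vfov']))/2)
    r=E[:3,:3].T@np.array([(u-float(d['cx']))/F,(v-float(d['cy']))/F,1]); c=-E[:3,:3].T@E[:3,3]; return c,r
def atz(f,u,v,z):
    c,r=ray(f,u,v); return c+r*(z-c[2])/r[2]
def tri(f1,p1,f2,p2):
    a,r=ray(f1,*p1); b,s=ray(f2,*p2); k=np.linalg.lstsq(np.c_[r,-s],b-a,rcond=None)[0]
    P,Q=a+r*k[0],b+s*k[1]; return (P+Q)/2,np.linalg.norm(P-Q)
E
python3 - <<'E'
from h import *
for n in('scene','top'):
    d=snap(n,n+'0'); print(n,d['vfov'],d['cx'],d['cy'],d['color'].shape); print(np.round(d['extrinsics'],3))
print(arm.get_state())
E
```

```text
scene 44.45318032328127 324.44907824635936 231.09261840299376 (480, 640, 3)
[[ 0.883 -0.47   0.    -0.458]
 [-0.256 -0.481 -0.839  0.167]
 [ 0.394  0.74  -0.545  0.998]
 [ 0.     0.     0.     1.   ]]
top 55.77395666278323 314.0357573381664 238.5973006523667 (480, 640, 3)
[[-1.100e-02 -1.000e+00 -2.000e-03  5.000e-03]
 [-9.980e-01  1.100e-02 -6.300e-02  5.220e-01]
 [ 6.300e-02  1.000e-03 -9.980e-01  1.119e+00]
 [ 0.000e+00  0.000e+00  0.000e+00  1.000e+00]]
{'t': 0.1, 'q': array([ 1.45711035e+00,  3.59290576e-01,  1.11682931e-02, -3.08458915e-04,
       -1.22412536e+00, -2.88048413e-01]), 'qd': array([ 0.00051872, -0.00095831,  0.00401403,  0.00036576, -0.00058886,
        0.00071258]), 'joint_efforts': array([-1.68252202e-03, -5.84162378e+01,  2.93753153e+01,  7.01549873e+00,
        1.02076720e-02, -4.90894911e-05]), 'eef_pos': array([0.26382112, 0.62083022, 0.22574012]), 'ee_rot': array([ 3.14011874e+00, -1.34286919e-04, -4.01839310e-01]), 'force': array([ 0.48721727, -0.92208362, -0.53174168]), 'moment': array([-0.00840989,  0.01603349,  0.01909626]), 'gripper_force': 0.0, 'width': 0.0875049662824646}
```

View pics/scene0.png

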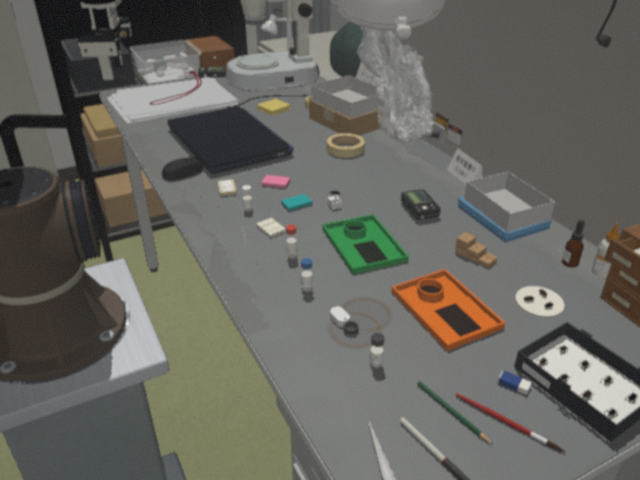

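View pics/top0.png

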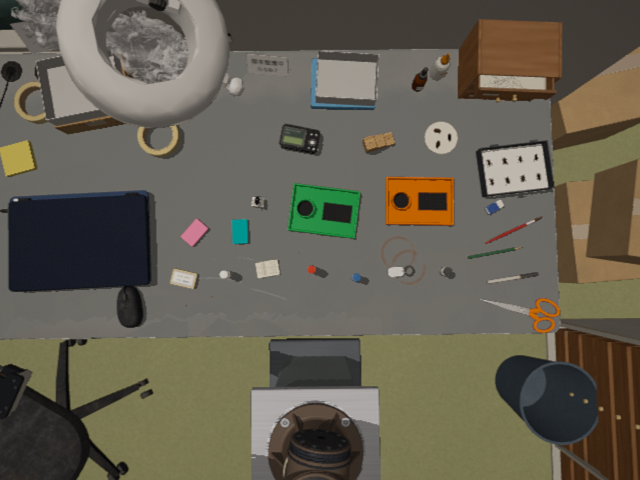

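Top view: white vial (224,274), red vial (313,270), blue vial (357,278), black vial (447,272), loupe (401,271), trays at (325,211) and (420,202), beetle (258,202). The packet could be the tan block (183,279), the white block (267,269), the pink one (195,232) or the turquoise one (240,231). I'll check with enlarged crops.

```bash
python3 - <<'E'
from h import *
crop('top0',160,170,320,290,5,'c1'); crop('top0',300,170,460,290,5,'c2'); crop('scene0',200,160,360,280,5,'c3'); crop('scene0',285,210,495,367,3.8,'c4')
E
```

```text
(no output)
```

View pics/c1.png

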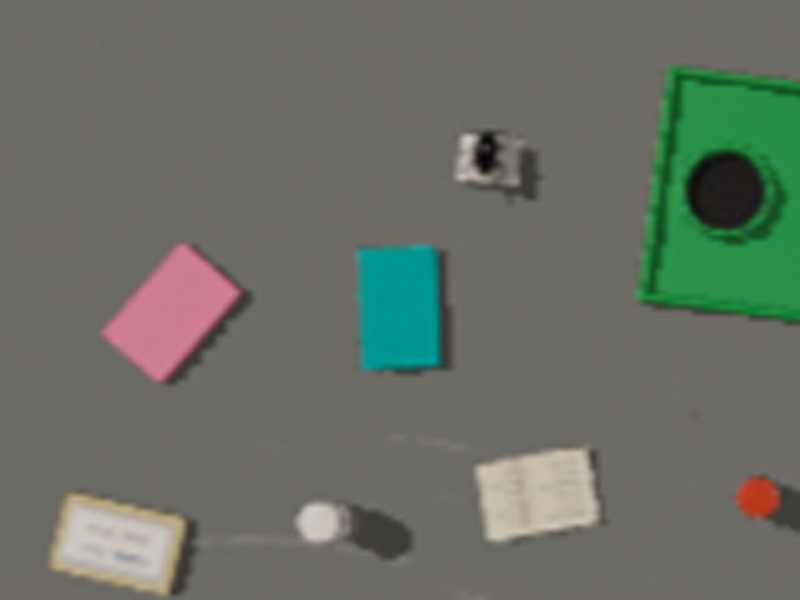

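View pics/c2.png

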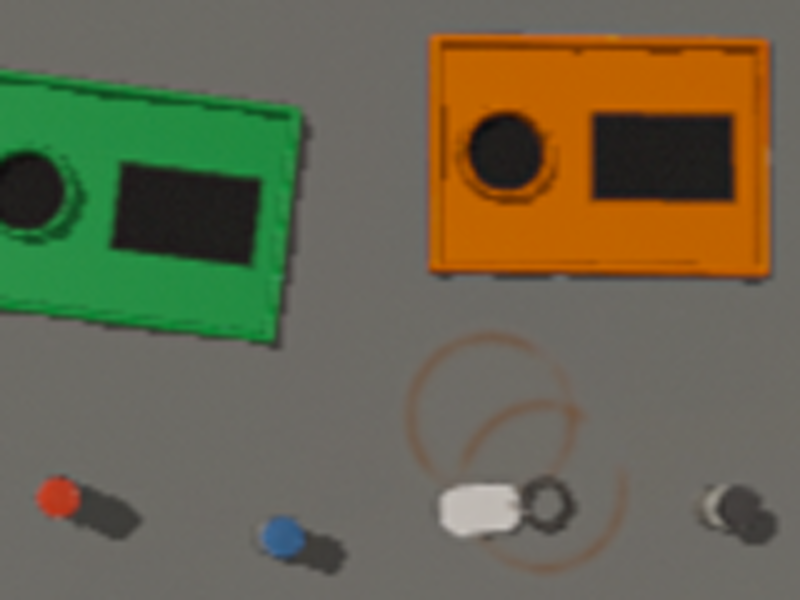

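View pics/c3.png

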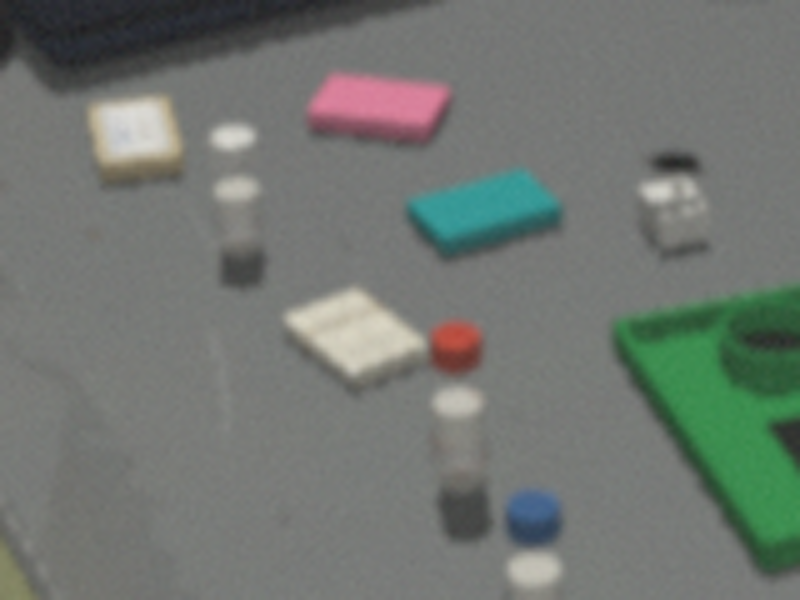

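View pics/c4.png

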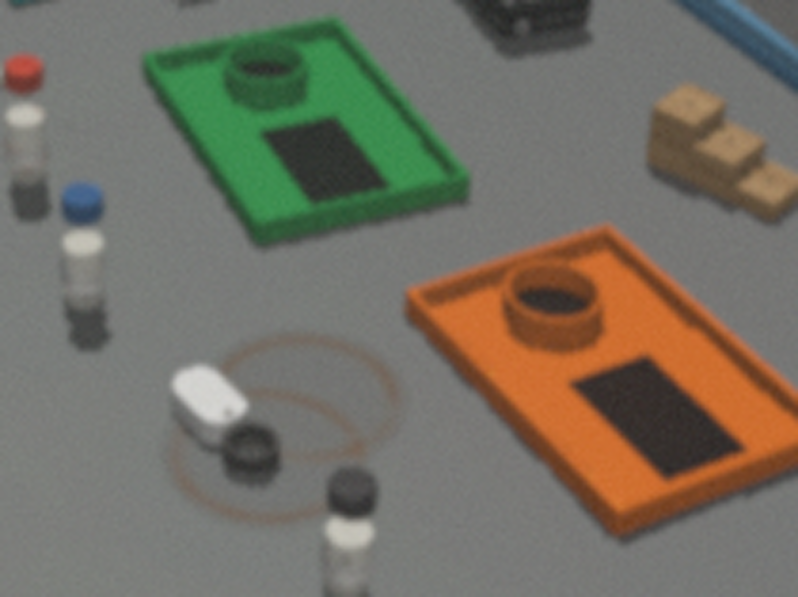

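Packet is the tan block with the pale window (183,279). The cards are the banded white bundle at (267,269), and pink and turquoise are the look-alikes. I'm triangulating everything now.

```bash
cat > m.py <<'E'
from h import *
o=lambda u0,v0,s:(lambda x,y:(u0+(x+.5)/s-.5,v0+(y+.5)/s-.5))
c1,c2,c3,c4=o(160,170,5),o(300,170,5),o(200,160,5),o(285,210,3.8)
T=lambda n,a,b:print(n,*np.round(tri('top0',a,'scene0',b)[0],4),'gap',round(tri('top0',a,'scene0',b)[1],4))
T('red',c2(58,497),c3(456,335)); T('blue',c2(283,536),c4(82,195)); T('white',c1(318,522),c3(233,137)); T('black',c2(738,507),c4(352,482))
T('packet',c1(120,543),c3(136,134)); T('cards',c1(538,494),c3(356,333)); T('case',c2(480,508),c4(208,395)); T('lens',c2(547,503),c4(250,445))
T('gcup',c1(725,190),c4(266,64)); T('ocup',c2(506,150),c4(552,292))
T('grect',c2(186,214),c4(325,160)); T('orect',c2(664,158),c4(658,415))
for n,p,z in [('red',c2(58,497),.07),('blue',c2(283,536),.064),('white',c1(318,522),.058),('black',c2(738,507),.058),('case',c2(480,508),.012),('lens',c2(547,503),.01)]: print(n,np.round(atz('top0',*p,z),4))
def rect(n,ps,z):
    P=np.array([atz('top0',*p,z)[:2] for p in ps]); print(n,'c',np.round(P.mean(0),4),'sides',[round(float(np.linalg.norm(P[i]-P[i-1])),4) for i in range(4)],
     'yaw edges',[round(float(np.degrees(np.arctan2(*(P[i]-P[i-1])[::-1]))),1) for i in range(4)])
rect('packet',[c1(70,493),c1(188,515),c1(172,594),c1(52,570)],.011)
rect('cards',[c1(476,464),c1(590,449),c1(598,521),c1(490,541)],.0095)
rect('green',[c1(672,68),c2(300,108),c2(275,342),c1(640,300)],.014)
rect('orange',[c2(431,36),c2(768,40),c2(769,274),c2(430,271)],.014)
rect('grect',[c2(121,163),c2(261,180),c2(250,264),c2(110,247)],.004)
rect('orect',[c2(592,114),c2(734,114),c2(734,201),c2(592,199)],.004)
E
python3 m.py
```

```text
red 0.4471 0.0061 0.0695 gap 0.0013
blue 0.4271 -0.1011 0.0626 gap 0.0009
white 0.4375 0.2178 0.057 gap 0.0014
black 0.4387 -0.321 0.0561 gap 0.0018
packet 0.4275 0.327 0.0084 gap 0.0014
cards 0.4498 0.1171 0.0071 gap 0.0018
case 0.4387 -0.2043 0.0128 gap 0.0006
lens 0.4408 -0.2387 0.0092 gap 0.0007
gcup 0.6015 0.0213 0.0149 gap 0.0015
ocup 0.6182 -0.2208 0.0168 gap 0.0005
grect 0.5899 -0.0602 0.0039 gap 0.0019
orect 0.6159 -0.304 0.0048 gap 0.0026
red [0.4465 0.0063 0.07  ]
blue [ 0.4267 -0.1008  0.064 ]
white [0.4369 0.2179 0.058 ]
black [ 0.4379 -0.32    0.058 ]
case [ 0.4384 -0.2043  0.012 ]
lens [ 0.4405 -0.2383  0.01  ]
packet c [0.4269 0.3263] sides [0.0393, 0.0604, 0.0401, 0.0615] yaw edges [-12.8, -101.1, 168.8, 78.1]
cards c [0.4492 0.117 ] sides [0.0392, 0.0577, 0.0363, 0.055] yaw edges [10.1, -83.2, -174.0, 99.8]
green c [ 0.5932 -0.0269] sides [0.1188, 0.1671, 0.1192, 0.1696] yaw edges [-8.3, -97.7, 172.9, 82.2]
orange c [ 0.6154 -0.2683] sides [0.1195, 0.1705, 0.1189, 0.1704] yaw edges [-1.5, -91.4, 178.5, 88.8]
grect c [ 0.5893 -0.0595] sides [0.0433, 0.0717, 0.0433, 0.0716] yaw edges [-8.1, -97.6, 171.6, 82.4]
orect c [ 0.6154 -0.3029] sides [0.0436, 0.0723, 0.0446, 0.0721] yaw edges [-1.5, -90.7, 178.3, 88.5]
```

```bash
cat >> h.py <<'E'
def chain(*P):  # poses (x,y,z,yaw deg): print tool-axis moves between successive poses
    for a,b in zip(P,P[1:]):
        t=np.radians(a[3]); d=np.subtract(b[:3],a[:3])/.25
        print(b,'->',np.round([d[0]*np.cos(t)+d[1]*np.sin(t), d[0]*np.sin(t)-d[1]*np.cos(t), -d[2]],3),'rz',round((a[3]-b[3])/45,3))
def here():
    s=arm.get_state(); return (*s['eef_pos'],np.degrees(s['ee_rot'][2]))
E
python3 - <<'E'
from h import *
print('packet'); pk=-101.75;o=-91.3
chain(here(),(.35,.47,.2,-62),(.4272,.3266,.1,pk),(.4272,.3266,.003,pk),(.4272,.3266,.14,pk),(.5,.10,.14,-96),(.57,-.12,.14,o),(.6155,-.3028,.14,o),(.6155,-.3028,.007,o),(.6155,-.3028,.14,o))
print('cards'); k=-81.8
chain((.6155,-.3028,.14,o),(.56,-.10,.14,-86),(.4495,.117,.09,k),(.4495,.117,.003,k),(.4495,.117,.14,k),(.55,-.1,.14,-87),(.6155,-.3028,.14,o),(.6155,-.3028,.0175,o),(.6155,-.3028,.14,o))
E
```

```text
packet
(0.35, 0.47, 0.2, -62) -> [0.553 0.42  0.103] rz 0.866
(0.4272, 0.3266, 0.1, -101.75) -> [ 0.651 -0.003  0.4  ] rz 0.883
(0.4272, 0.3266, 0.003, -101.75) -> [-0.     0.     0.388] rz 0.0
(0.4272, 0.3266, 0.14, -101.75) -> [-0.     0.    -0.548] rz 0.0
(0.5, 0.1, 0.14, -96) -> [ 0.828 -0.47  -0.   ] rz -0.128
(0.57, -0.12, 0.14, -91.3) -> [ 0.846 -0.37  -0.   ] rz -0.104
(0.6155, -0.3028, 0.14, -91.3) -> [ 0.727 -0.199 -0.   ] rz 0.0
(0.6155, -0.3028, 0.007, -91.3) -> [-0.     0.     0.532] rz 0.0
(0.6155, -0.3028, 0.14, -91.3) -> [-0.     0.    -0.532] rz 0.0
cards
(0.56, -0.1, 0.14, -86) -> [-0.806  0.24  -0.   ] rz -0.118
(0.4495, 0.117, 0.09, -81.8) -> [-0.897  0.38   0.2  ] rz -0.093
(0.4495, 0.117, 0.003, -81.8) -> [ 0.    -0.     0.348] rz 0.0
(0.4495, 0.117, 0.14, -81.8) -> [ 0.    -0.    -0.548] rz 0.0
(0.55, -0.1, 0.14, -87) -> [ 0.916 -0.274 -0.   ] rz 0.116
(0.6155, -0.3028, 0.14, -91.3) -> [ 0.824 -0.219 -0.   ] rz 0.096
(0.6155, -0.3028, 0.0175, -91.3) -> [-0.    0.    0.49] rz 0.0
(0.6155, -0.3028, 0.14, -91.3) -> [-0.    0.   -0.49] rz 0.0
```

Call:
jog_arm([
  [[0, 0.553, 0.42, 0.1, 0, 0, 0.866], [0, 0.553, 0.42, 0.1, 0, 0, 0.866], [0, 0.553, 0.42, 0.1, 0, 0, 0.866], [0, 0.553, 0.42, 0.1, 0, 0, 0.866], [0, 0.553, 0.42, 0.1, 0, 0, 0.866], [0, 0.553, 0.42, 0.1, 0, 0, 0.866]],
], newtons=15)

```text
t: 0.7
eef_pos: [0.3506, 0.4696, 0.2015]
ee_rot: [3.141, -0.0, -1.084]
force: [-0.7, 0.3, 1.1]
width: 0.0875
gripper_force: 0.0
```

Call:
jog_arm([
  [[60, 0.651, 0, 0.4, 0, 0, 0.883], [60, 0.651, 0, 0.4, 0, 0, 0.883], [60, 0.651, 0, 0.4, 0, 0, 0.883], [60, 0.651, 0, 0.4, 0, 0, 0.883], [60, 0.651, 0, 0.4, 0, 0, 0.883], [60, 0.651, 0, 0.4, 0, 0, 0.883], [60, 0.651, 0, 0.4, 0, 0, 0.883], [60, 0.651, 0, 0.4, 0, 0, 0.883]],
])

```text
t: 1.5
eef_pos: [0.4266, 0.3281, 0.102]
ee_rot: [-3.141, 0.001, -1.771]
force: [-0.2, 0.2, 0.5]
width: 0.0669
gripper_force: 0.0
```

Call:
jog_arm([
  [[60, 0.004, 0.0, 0.2, 0, 0, 0], [60, 0.004, 0.0, 0.3, 0, 0, 0], [60, 0.004, 0, 0.392, 0, 0, 0], [60, 0.004, 0, 0.392, 0, 0, 0], [255, 0.004, 0, 0.392, 0, 0, 0], [255, 0.004, 0, 0.392, 0, 0, 0], [255, 0.004, 0, 0.392, 0, 0, 0], [255, 0.004, 0, 0.392, 0, 0, 0]],
])

```text
t: 2.3
eef_pos: [0.4266, 0.3263, 0.0042]
ee_rot: [-3.141, 0.001, -1.775]
force: [-0.2, 0.7, 1.1]
width: 0.0406
gripper_force: 0.1
```

Call:
jog_arm([
  [[255, 0, 0, 0, 0, 0, 0], [255, 0, 0, 0, 0, 0, 0], [255, 0, 0, -0.1, 0, 0, 0], [255, 0, 0, -0.25, 0, 0, 0], [255, 0, 0, -0.4, 0, 0, 0], [255, 0, 0, -0.55, 0, 0, 0], [255, 0, 0, -0.55, 0, 0, 0], [255, 0, 0, -0.55, 0, 0, 0]],
])

```text
t: 3.1
eef_pos: [0.4265, 0.3261, 0.1419]
ee_rot: [-3.141, 0.002, -1.776]
force: [0.3, 0.1, -0.6]
width: 0.0399
gripper_force: 14.9
```

Call:
jog_arm([
  [[255, 0.4, -0.23, 0, 0, 0, 0], [255, 0.828, -0.47, 0, 0, 0, -0.128], [255, 0.828, -0.47, 0, 0, 0, -0.128], [255, 0.828, -0.47, 0, 0, 0, -0.128], [255, 0.828, -0.47, 0, 0, 0, -0.128], [255, 0.828, -0.47, 0, 0, 0, -0.128]],
])

```text
t: 3.7
eef_pos: [0.4988, 0.0951, 0.1393]
ee_rot: [3.139, -0.002, -1.679]
force: [0.1, 0.4, -0.8]
width: 0.0395
gripper_force: 14.9
```

Call:
jog_arm([
  [[255, 0.846, -0.37, 0, 0, 0, -0.104], [255, 0.846, -0.37, 0, 0, 0, -0.104], [255, 0.846, -0.37, 0, 0, 0, -0.104], [255, 0.846, -0.37, 0, 0, 0, -0.104], [255, 0.846, -0.37, 0, 0, 0, -0.104], [255, 0.846, -0.37, 0, 0, 0, -0.104]],
])

```text
t: 4.3
eef_pos: [0.5692, -0.1237, 0.1389]
ee_rot: [3.138, -0.001, -1.597]
force: [-0.3, 0.7, -0.8]
width: 0.0395
gripper_force: 14.9
```

Call:
jog_arm([
  [[255, 0.727, -0.199, 0, 0, 0, 0], [255, 0.727, -0.199, 0, 0, 0, 0], [255, 0.727, -0.199, 0, 0, 0, 0], [255, 0.727, -0.199, 0, 0, 0, 0], [255, 0.727, -0.199, 0, 0, 0, 0], [255, 0.727, -0.199, 0, 0, 0, 0], [255, 0.727, -0.199, 0, 0, 0, 0]],
])

```text
t: 5.0
eef_pos: [0.6146, -0.3021, 0.14]
ee_rot: [3.14, 0.001, -1.593]
force: [0.9, 0.8, -0.8]
width: 0.0401
gripper_force: 14.9
```

Call:
jog_arm([
  [[255, 0.002, -0.002, 0.2, 0, 0, 0], [255, 0.002, -0.002, 0.36, 0, 0, 0], [255, 0.002, -0.002, 0.45, 0, 0, 0], [255, 0.002, -0.002, 0.5, 0, 0, 0], [255, 0.002, -0.002, 0.524, 0, 0, 0], [255, 0.002, -0.002, 0.524, 0, 0, 0], [255, 0.002, -0.002, 0.524, 0, 0, 0]],
])

```text
t: 5.7
eef_pos: [0.6166, -0.304, 0.0116]
ee_rot: [-3.139, -0.001, -1.593]
force: [0.6, -0.6, -0.5]
width: 0.0401
gripper_force: 14.9
```

Call:
jog_arm([
  [[95, 0, 0, 0, 0, 0, 0], [95, 0, 0, 0, 0, 0, 0], [95, 0, 0, 0, 0, 0, 0], [95, 0, 0, -0.1, 0, 0, 0], [95, 0, 0, -0.3, 0, 0, 0], [95, 0, 0, -0.524, 0, 0, 0], [95, 0, 0, -0.524, 0, 0, 0]],
])

```text
t: 6.4
eef_pos: [0.6192, -0.3056, 0.1493]
ee_rot: [-3.131, -0.004, -1.592]
force: [0.5, -0.9, -0.5]
width: 0.0546
gripper_force: 0.0
```

Call:
jog_arm([
  [[60, -0.806, 0.24, 0, 0, 0, -0.118], [60, -0.806, 0.24, 0, 0, 0, -0.118], [60, -0.806, 0.24, 0, 0, 0, -0.118], [60, -0.806, 0.24, 0, 0, 0, -0.118], [60, -0.806, 0.24, 0, 0, 0, -0.118], [60, -0.806, 0.24, 0, 0, 0, -0.118]],
])

```text
t: 7.0
eef_pos: [0.56, -0.0995, 0.1418]
ee_rot: [-3.14, 0.0, -1.498]
force: [0.8, -0.1, 0.4]
width: 0.0671
gripper_force: 0.0
```

Call:
jog_arm([
  [[60, -0.897, 0.38, 0, 0, 0, -0.093], [60, -0.897, 0.38, 0, 0, 0, -0.093], [60, -0.897, 0.38, 0, 0, 0, -0.093], [60, -0.897, 0.38, 0.1, 0, 0, -0.093], [60, -0.897, 0.38, 0.2, 0, 0, -0.093], [60, -0.897, 0.38, 0.2, 0, 0, -0.093], [60, -0.897, 0.38, 0.2, 0, 0, -0.093], [60, -0.897, 0.38, 0.2, 0, 0, -0.093]],
])

```text
t: 7.8
eef_pos: [0.4507, 0.1153, 0.0916]
ee_rot: [-3.141, -0.0, -1.428]
force: [-0.0, -0.1, -0.0]
width: 0.0668
gripper_force: 0.0
```

```bash
python3 - <<'E'
from h import *
print(here()); snap('top','top1'); crop('top1',240,160,480,340,3.3,'c5')
E
```

```text
(np.float64(0.4506577532852648), np.float64(0.1152991481308748), np.float64(0.09155108472466038), np.float64(-81.80845017896232))
```

View pics/c5.png

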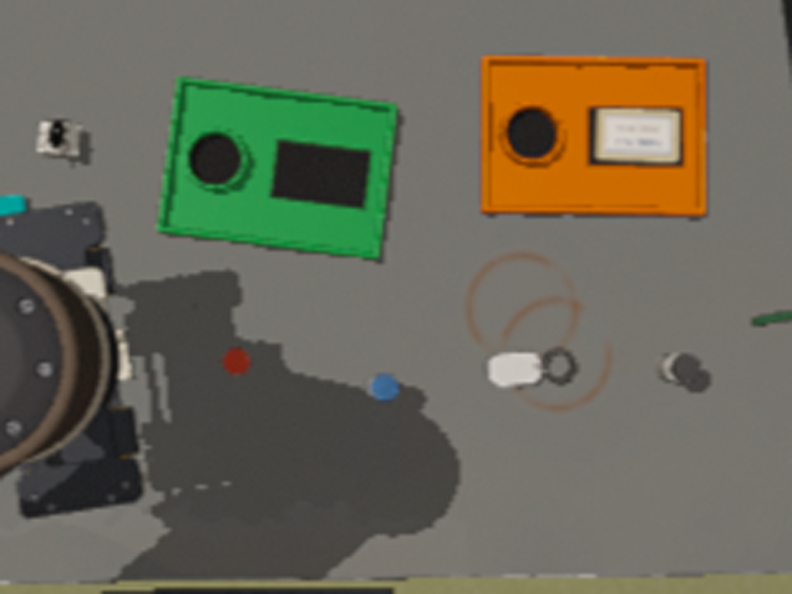

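The packet lies on the orange rectangle, centred at about (433,202) and aligned. Next, the cards.

Call:
jog_arm([
  [[60, -0.006, 0.005, 0.15, 0, 0, 0], [60, -0.006, 0.005, 0.25, 0, 0, 0], [60, -0.006, 0.005, 0.352, 0, 0, 0], [60, -0.006, 0.005, 0.352, 0, 0, 0], [255, -0.006, 0.005, 0.352, 0, 0, 0], [255, -0.006, 0.005, 0.352, 0, 0, 0], [255, -0.006, 0.005, 0.352, 0, 0, 0], [255, -0.006, 0.005, 0.352, 0, 0, 0]],
])

```text
t: 8.65
eef_pos: [0.4485, 0.1171, 0.0036]
ee_rot: [-3.141, 0.001, -1.428]
force: [-0.7, 0.1, -0.5]
width: 0.0404
gripper_force: 0.1
```

Call:
jog_arm([
  [[255, 0, 0, 0, 0, 0, 0], [255, 0, 0, 0, 0, 0, 0], [255, 0, 0, -0.1, 0, 0, 0], [255, 0, 0, -0.25, 0, 0, 0], [255, 0, 0, -0.4, 0, 0, 0], [255, 0, 0, -0.55, 0, 0, 0], [255, 0, 0, -0.55, 0, 0, 0], [255, 0, 0, -0.55, 0, 0, 0]],
])

```text
t: 9.45
eef_pos: [0.4482, 0.1175, 0.1412]
ee_rot: [-3.14, 0.002, -1.428]
force: [-0.9, 0.6, -1.5]
width: 0.038
gripper_force: 15.0
```

Call:
jog_arm([
  [[255, 0.916, -0.274, 0, 0, 0, 0.116], [255, 0.916, -0.274, 0, 0, 0, 0.116], [255, 0.916, -0.274, 0, 0, 0, 0.116], [255, 0.916, -0.274, 0, 0, 0, 0.116], [255, 0.916, -0.274, 0, 0, 0, 0.116], [255, 0.916, -0.274, 0, 0, 0, 0.116]],
])

```text
t: 10.05
eef_pos: [0.5487, -0.1034, 0.1379]
ee_rot: [3.138, -0.001, -1.523]
force: [-0.4, -0.1, -1.3]
width: 0.0375
gripper_force: 15.0
```

Call:
jog_arm([
  [[255, 0.824, -0.219, 0, 0, 0, 0.096], [255, 0.824, -0.219, 0, 0, 0, 0.096], [255, 0.824, -0.219, 0, 0, 0, 0.096], [255, 0.824, -0.219, 0, 0, 0, 0.096], [255, 0.824, -0.219, 0, 0, 0, 0.096], [255, 0.824, -0.219, 0, 0, 0, 0.096], [255, 0.824, -0.219, 0, 0, 0, 0.096], [255, 0.824, -0.219, 0, 0, 0, 0.096]],
])

```text
t: 10.85
eef_pos: [0.6136, -0.3011, 0.14]
ee_rot: [3.14, 0.001, -1.593]
force: [-0.5, 0.0, -0.3]
width: 0.0376
gripper_force: 15.0
```

```bash
python3 - <<'E'
from h import *
o=lambda u0,v0,s:(lambda x,y:(u0+(x+.5)/s-.5,v0+(y+.5)/s-.5))
c=o(240,160,3.3); print(atz('top1',*c(638,136),.015),atz('top1',*c(636,136),.004)); h=here(); print(h)
chain(h,(.6155,-.303,.14,-91.3),(.6155,-.303,.0175,-91.3))
E
```

```text
[ 0.61411985 -0.3020142   0.015     ] [ 0.61572594 -0.30337749  0.004     ]
(np.float64(0.6135816065977605), np.float64(-0.30113940494759467), np.float64(0.13997651917228046), np.float64(-91.26790366567873))
(0.6155, -0.303, 0.14, -91.3) -> [ 0.007 -0.008 -0.   ] rz 0.001
(0.6155, -0.303, 0.0175, -91.3) -> [-0.    0.    0.49] rz 0.0
```

Call:
jog_arm([
  [[255, 0.002, -0.002, 0.2, 0, 0, 0], [255, 0.002, -0.002, 0.33, 0, 0, 0], [255, 0.002, -0.002, 0.42, 0, 0, 0], [255, 0.002, -0.002, 0.46, 0, 0, 0], [255, 0.002, -0.002, 0.481, 0, 0, 0], [255, 0.002, -0.002, 0.481, 0, 0, 0], [255, 0.002, -0.002, 0.481, 0, 0, 0], [255, 0.002, -0.002, 0.481, 0, 0, 0]],
])

```text
t: 11.65
eef_pos: [0.6154, -0.3033, 0.0218]
ee_rot: [-3.139, -0.001, -1.594]
force: [-0.7, 0.5, 0.2]
width: 0.0378
gripper_force: 15.0
```

Call:
jog_arm([
  [[95, 0, 0, 0, 0, 0, 0], [95, 0, 0, 0, 0, 0, 0], [95, 0, 0, 0, 0, 0, 0], [95, 0, 0, -0.1, 0, 0, 0], [95, 0, 0, -0.3, 0, 0, 0], [95, 0, 0, -0.481, 0, 0, 0], [95, 0, 0, -0.481, 0, 0, 0], [95, 0, 0, -0.481, 0, 0, 0]],
])

```text
t: 12.45
eef_pos: [0.6153, -0.3033, 0.1426]
ee_rot: [-3.138, -0.0, -1.594]
force: [-0.4, 0.2, -1.8]
width: 0.0548
gripper_force: 0.0
```

```bash
python3 - <<'E'
from h import *
lg=(.4388,-.2095); L=-86.5; g=-97.8
ax=np.array([.136,.991]) # green y axis; loupe grip is 5+ mm on case side (case toward +y)
h=here(); print(h)
print('loupe'); p=(.5895+.136*.008,-.060+.991*.008); print(p)
chain(h,(*lg,.10,L),(*lg,.004,L),(*lg,.14,L),(*p,.14,g),(*p,.0085,g),(*p,.14,g))
print('blue'); b=(.4269,-.101); oc=(.6172,-.2205)
chain((*p,.14,g),(*b,.14,-90),(*b,.026,-90),(*b,.14,-90),(*oc,.14,-90),(*oc,.031,-90),(*oc,.14,-90))
print('red'); r=(.4468,.0062); gc=(.6005,.021)
chain((*oc,.14,-90),(.53,-.1,.14,-90),(*r,.14,-90),(*r,.026,-90),(*r,.14,-90),(*gc,.14,-90),(*gc,.031,-90),(*gc,.14,-90))
E
```

```text
(np.float64(0.6152759927624053), np.float64(-0.30327514721066984), np.float64(0.1425831117821704), np.float64(-91.337508699413))
loupe
(0.590588, -0.052072)
(0.4388, -0.2095, 0.1, -86.5) -> [-0.359  0.714  0.17 ] rz -0.108
(0.4388, -0.2095, 0.004, -86.5) -> [ 0.    -0.     0.384] rz 0.0
(0.4388, -0.2095, 0.14, -86.5) -> [ 0.    -0.    -0.544] rz 0.0
(0.590588, -0.052072, 0.14, -97.8) -> [-0.591 -0.644 -0.   ] rz 0.251
(0.590588, -0.052072, 0.0085, -97.8) -> [-0.     0.     0.526] rz 0.0
(0.590588, -0.052072, 0.14, -97.8) -> [-0.     0.    -0.526] rz 0.0
blue
(0.4269, -0.101, 0.14, -90) -> [ 0.283  0.622 -0.   ] rz -0.173
(0.4269, -0.101, 0.026, -90) -> [ 0.    -0.     0.456] rz 0.0
(0.4269, -0.101, 0.14, -90) -> [ 0.    -0.    -0.456] rz 0.0
(0.6172, -0.2205, 0.14, -90) -> [ 0.478 -0.761 -0.   ] rz 0.0
(0.6172, -0.2205, 0.031, -90) -> [ 0.    -0.     0.436] rz 0.0
(0.6172, -0.2205, 0.14, -90) -> [ 0.    -0.    -0.436] rz 0.0
red
(0.53, -0.1, 0.14, -90) -> [-0.482  0.349 -0.   ] rz 0.0
(0.4468, 0.0062, 0.14, -90) -> [-0.425  0.333 -0.   ] rz 0.0
(0.4468, 0.0062, 0.026, -90) -> [ 0.    -0.     0.456] rz 0.0
(0.4468, 0.0062, 0.14, -90) -> [ 0.    -0.    -0.456] rz 0.0
(0.6005, 0.021, 0.14, -90) -> [-0.059 -0.615 -0.   ] rz 0.0
(0.6005, 0.021, 0.031, -90) -> [ 0.    -0.     0.436] rz 0.0
(0.6005, 0.021, 0.14, -90) -> [ 0.    -0.    -0.436] rz 0.0
```

Call:
jog_arm([
  [[80, -0.359, 0.714, 0, 0, 0, -0.108], [80, -0.359, 0.714, 0, 0, 0, -0.108], [80, -0.359, 0.714, 0.1, 0, 0, -0.108], [80, -0.359, 0.714, 0.17, 0, 0, -0.108], [80, -0.359, 0.714, 0.17, 0, 0, -0.108], [80, -0.359, 0.714, 0.17, 0, 0, -0.108], [80, -0.359, 0.714, 0.17, 0, 0, -0.108]],
], newtons=20)

```text
t: 13.15
eef_pos: [0.4391, -0.2095, 0.0982]
ee_rot: [-3.141, -0.0, -1.509]
force: [0.7, -0.2, -0.2]
width: 0.0602
gripper_force: 0.0
```

Call:
jog_arm([
  [[80, 0, 0, 0.15, 0, 0, 0], [80, 0, 0, 0.25, 0, 0, 0], [80, 0, 0, 0.384, 0, 0, 0], [80, 0, 0, 0.384, 0, 0, 0], [255, 0, 0, 0.384, 0, 0, 0], [255, 0, 0, 0.384, 0, 0, 0], [255, 0, 0, 0.384, 0, 0, 0], [255, 0, 0, 0.384, 0, 0, 0]],
])

```text
t: 13.95
eef_pos: [0.4385, -0.2094, 0.0021]
ee_rot: [-3.141, -0.0, -1.509]
force: [0.4, -0.3, 0.1]
width: 0.0337
gripper_force: 0.0
```

Call:
jog_arm([
  [[255, 0, 0, 0, 0, 0, 0], [255, 0, 0, 0, 0, 0, 0], [255, 0, 0, 0, 0, 0, 0], [255, 0, 0, -0.1, 0, 0, 0], [255, 0, 0, -0.25, 0, 0, 0], [255, 0, 0, -0.4, 0, 0, 0], [255, 0, 0, -0.544, 0, 0, 0], [255, 0, 0, -0.544, 0, 0, 0]],
])

```text
t: 14.75
eef_pos: [0.4411, -0.2098, 0.143]
ee_rot: [-3.133, -0.002, -1.508]
force: [0.6, 0.4, -1.0]
width: 0.024
gripper_force: 20.0
```

Call:
jog_arm([
  [[255, -0.591, -0.644, 0, 0, 0, 0.251], [255, -0.591, -0.644, 0, 0, 0, 0.251], [255, -0.591, -0.644, 0, 0, 0, 0.251], [255, -0.591, -0.644, 0, 0, 0, 0.251], [255, -0.591, -0.644, 0, 0, 0, 0.251], [255, -0.591, -0.644, 0, 0, 0, 0.251], [255, -0.591, -0.644, 0, 0, 0, 0.251], [255, -0.591, -0.644, 0, 0, 0, 0.251]],
])

```text
t: 15.55
eef_pos: [0.5886, -0.0526, 0.1376]
ee_rot: [3.141, -0.0, -1.707]
force: [-0.5, -0.4, 0.1]
width: 0.0237
gripper_force: 20.0
```

```bash
python3 - <<'E'
from h import *
snap('scene','s2'); crop('s2',280,130,520,310,3.3,'c6')
E
```

```text
(no output)
```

View pics/c6.png

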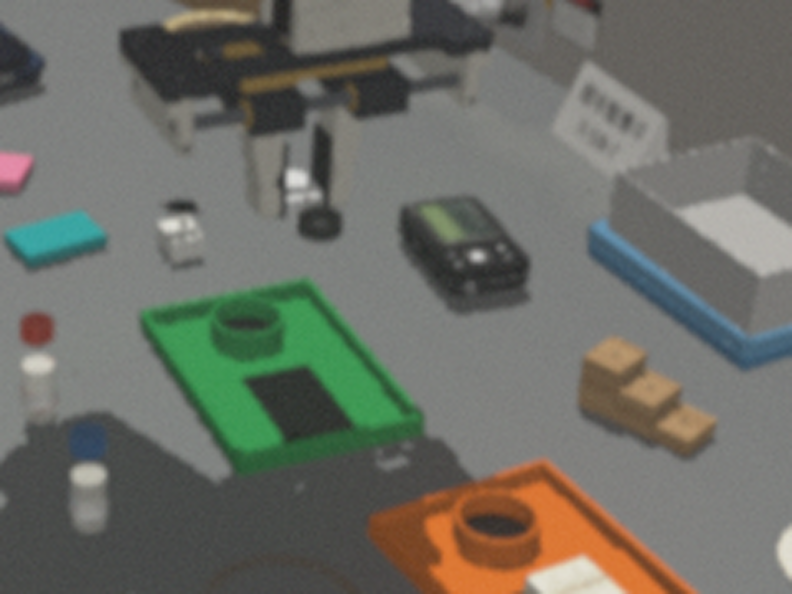

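The loupe is held level with its lens toward -y, and the cards are in the orange tray. I'll place the loupe, then fetch the blue vial.

Call:
jog_arm([
  [[255, 0, -0.006, 0.2, 0, 0, 0], [255, 0, -0.006, 0.36, 0, 0, 0], [255, 0, -0.006, 0.45, 0, 0, 0], [255, 0, -0.006, 0.5, 0, 0, 0], [255, 0, -0.006, 0.522, 0, 0, 0], [255, 0, -0.006, 0.522, 0, 0, 0], [255, 0, -0.006, 0.522, 0, 0, 0], [255, 0, -0.006, 0.522, 0, 0, 0]],
])

```text
t: 16.4
eef_pos: [0.5922, -0.0519, 0.009]
ee_rot: [-3.139, 0.001, -1.706]
force: [0.1, -0.2, -0.3]
width: 0.0236
gripper_force: 20.0
```

Call:
jog_arm([
  [[125, 0, 0, 0, 0, 0, 0], [125, 0, 0, 0, 0, 0, 0], [125, 0, 0, 0, 0, 0, 0], [125, 0, 0, -0.1, 0, 0, 0], [125, 0, 0, -0.3, 0, 0, 0], [125, 0, 0, -0.522, 0, 0, 0], [125, 0, 0, -0.522, 0, 0, 0], [125, 0, 0, -0.522, 0, 0, 0]],
])

```text
t: 17.2
eef_pos: [0.5924, -0.0518, 0.1405]
ee_rot: [-3.137, 0.002, -1.706]
force: [-0.7, 0.3, -1.3]
width: 0.0445
gripper_force: 0.0
```

Call:
jog_arm([
  [[100, 0.283, 0.622, 0, 0, 0, -0.173], [100, 0.283, 0.622, 0, 0, 0, -0.173], [100, 0.283, 0.622, 0, 0, 0, -0.173], [100, 0.283, 0.622, 0, 0, 0, -0.173], [100, 0.283, 0.622, 0, 0, 0, -0.173], [100, 0.283, 0.622, 0, 0, 0, -0.173], [100, 0.283, 0.622, 0, 0, 0, -0.173], [100, 0.283, 0.622, 0, 0, 0, -0.173]],
])

```text
t: 18.0
eef_pos: [0.4281, -0.1009, 0.1375]
ee_rot: [3.141, -0.0, -1.57]
force: [-0.3, -0.5, -0.3]
width: 0.0533
gripper_force: 0.0
```

Call:
jog_arm([
  [[100, 0, 0.004, 0.15, 0, 0, 0], [100, 0, 0.004, 0.3, 0, 0, 0], [100, 0, 0.004, 0.446, 0, 0, 0], [100, 0, 0.004, 0.446, 0, 0, 0], [255, 0, 0.004, 0.446, 0, 0, 0], [255, 0, 0.004, 0.446, 0, 0, 0], [255, 0, 0.004, 0.446, 0, 0, 0], [255, 0, 0.004, 0.446, 0, 0, 0]],
], newtons=10)

```text
t: 18.8
eef_pos: [0.4276, -0.101, 0.0279]
ee_rot: [-3.139, 0.001, -1.57]
force: [0.0, 0.9, 0.4]
width: 0.0268
gripper_force: 0.0
```

Call:
jog_arm([
  [[255, 0, 0, 0, 0, 0, 0], [255, 0, 0, 0, 0, 0, 0], [255, 0, 0, 0, 0, 0, 0], [255, 0, 0, -0.1, 0, 0, 0], [255, 0, 0, -0.25, 0, 0, 0], [255, 0, 0, -0.4, 0, 0, 0], [255, 0, 0, -0.456, 0, 0, 0], [255, 0, 0, -0.456, 0, 0, 0]],
])

```text
t: 19.6
eef_pos: [0.4281, -0.1009, 0.1433]
ee_rot: [-3.136, 0.001, -1.57]
force: [0.3, 0.4, -0.6]
width: 0.0221
gripper_force: 10.0
```

Call:
jog_arm([
  [[255, 0.12, -0.19, 0, 0, 0, 0], [255, 0.239, -0.38, 0, 0, 0, 0], [255, 0.358, -0.57, 0, 0, 0, 0], [255, 0.478, -0.761, 0, 0, 0, 0], [255, 0.478, -0.761, 0, 0, 0, 0], [255, 0.478, -0.761, 0, 0, 0, 0], [255, 0.478, -0.761, 0, 0, 0, 0], [255, 0.478, -0.761, 0, 0, 0, 0]],
])

```text
t: 20.4
eef_pos: [0.6158, -0.2202, 0.1398]
ee_rot: [3.14, 0.0, -1.571]
force: [0.6, -0.7, -0.9]
width: 0.0217
gripper_force: 10.0
```

```bash
python3 - <<'E'
from h import *
print(here()); snap('scene','s3'); crop('s3',280,130,520,310,3.3,'c7')
E
```

```text
(np.float64(0.6157884852342431), np.float64(-0.22019506514712472), np.float64(0.139791414659253), np.float64(-89.98349986459178))
```

View pics/c7.png

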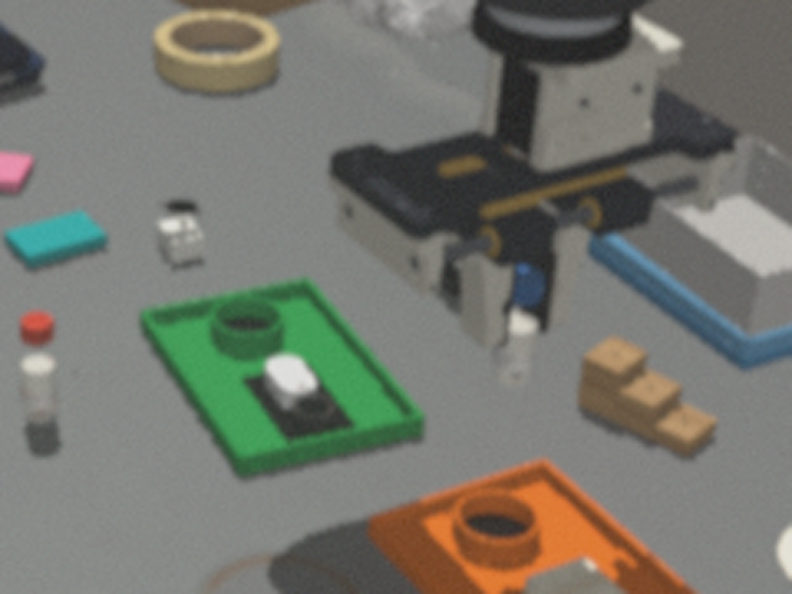

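The loupe lies on the green rectangle, and the blue vial is held upright over the orange cup. Lowering it.

Call:
jog_arm([
  [[255, 0, -0.004, 0.15, 0, 0, 0], [255, 0, -0.004, 0.28, 0, 0, 0], [255, 0, -0.004, 0.36, 0, 0, 0], [255, 0, -0.004, 0.41, 0, 0, 0], [255, 0, -0.004, 0.432, 0, 0, 0], [255, 0, -0.004, 0.432, 0, 0, 0], [255, 0, -0.004, 0.432, 0, 0, 0], [255, 0, -0.004, 0.432, 0, 0, 0]],
])

```text
t: 21.25
eef_pos: [0.6186, -0.2206, 0.0337]
ee_rot: [-3.14, -0.0, -1.57]
force: [0.4, -0.0, -0.0]
width: 0.0224
gripper_force: 10.0
```

Call:
jog_arm([
  [[110, 0, 0, 0, 0, 0, 0], [110, 0, 0, 0, 0, 0, 0], [110, 0, 0, 0, 0, 0, 0], [110, 0, 0, -0.1, 0, 0, 0], [110, 0, 0, -0.3, 0, 0, 0], [110, 0, 0, -0.436, 0, 0, 0], [110, 0, 0, -0.436, 0, 0, 0], [110, 0, 0, -0.436, 0, 0, 0]],
])

```text
t: 22.05
eef_pos: [0.6183, -0.2206, 0.1428]
ee_rot: [-3.139, 0.0, -1.571]
force: [-0.5, 0.2, -1.1]
width: 0.0496
gripper_force: 0.0
```

Call:
jog_arm([
  [[100, -0.907, 0.682, 0, 0, 0, 0], [100, -0.907, 0.682, 0, 0, 0, 0], [100, -0.907, 0.682, 0, 0, 0, 0], [100, -0.907, 0.682, 0, 0, 0, 0], [100, -0.907, 0.682, 0, 0, 0, 0], [100, -0.907, 0.682, 0, 0, 0, 0], [100, -0.907, 0.682, 0, 0, 0, 0], [100, -0.907, 0.682, 0, 0, 0, 0]],
])

```text
t: 22.85
eef_pos: [0.4467, 0.0065, 0.1411]
ee_rot: [3.141, -0.0, -1.568]
force: [0.4, -0.1, 1.0]
width: 0.0534
gripper_force: 0.0
```

On target for the red vial.

Call:
jog_arm([
  [[100, 0, 0, 0.15, 0, 0, 0], [100, 0, 0, 0.3, 0, 0, 0], [100, 0, 0, 0.456, 0, 0, 0], [100, 0, 0, 0.456, 0, 0, 0], [255, 0, 0, 0.456, 0, 0, 0], [255, 0, 0, 0.456, 0, 0, 0], [255, 0, 0, 0.456, 0, 0, 0], [255, 0, 0, 0.456, 0, 0, 0]],
])

```text
t: 23.65
eef_pos: [0.4482, 0.0064, 0.0289]
ee_rot: [-3.139, 0.001, -1.571]
force: [-0.5, 0.4, 1.1]
width: 0.0266
gripper_force: 0.0
```

Call:
jog_arm([
  [[255, 0, 0, 0, 0, 0, 0], [255, 0, 0, 0, 0, 0, 0], [255, 0, 0, 0, 0, 0, 0], [255, 0, 0, -0.1, 0, 0, 0], [255, 0, 0, -0.25, 0, 0, 0], [255, 0, 0, -0.4, 0, 0, 0], [255, 0, 0, -0.456, 0, 0, 0], [255, 0, 0, -0.456, 0, 0, 0]],
])

```text
t: 24.45
eef_pos: [0.4488, 0.0067, 0.1444]
ee_rot: [-3.136, 0.002, -1.57]
force: [0.3, 0.9, -0.5]
width: 0.0223
gripper_force: 10.0
```

Call:
jog_arm([
  [[255, -0.015, -0.15, 0, 0, 0, 0], [255, -0.03, -0.3, 0, 0, 0, 0], [255, -0.045, -0.45, 0, 0, 0, 0], [255, -0.059, -0.615, 0, 0, 0, 0], [255, -0.059, -0.615, 0, 0, 0, 0], [255, -0.059, -0.615, 0, 0, 0, 0], [255, -0.059, -0.615, 0, 0, 0, 0]],
])

```text
t: 25.15
eef_pos: [0.5999, 0.0207, 0.1406]
ee_rot: [3.14, -0.0, -1.571]
force: [0.0, 0.2, 0.7]
width: 0.0219
gripper_force: 10.0
```

Call:
jog_arm([
  [[255, 0, 0, 0.15, 0, 0, 0], [255, 0, 0, 0.28, 0, 0, 0], [255, 0, 0, 0.36, 0, 0, 0], [255, 0, 0, 0.41, 0, 0, 0], [255, 0, 0, 0.433, 0, 0, 0], [255, 0, 0, 0.433, 0, 0, 0], [255, 0, 0, 0.433, 0, 0, 0], [255, 0, 0, 0.433, 0, 0, 0]],
])

```text
t: 25.95
eef_pos: [0.6017, 0.0211, 0.0344]
ee_rot: [-3.14, 0.001, -1.57]
force: [-0.5, -0.1, -0.1]
width: 0.022
gripper_force: 10.0
```

Call:
jog_arm([
  [[110, 0, 0, 0, 0, 0, 0], [110, 0, 0, 0, 0, 0, 0], [110, 0, 0, 0, 0, 0, 0], [110, 0, 0, -0.1, 0, 0, 0], [110, 0, 0, -0.3, 0, 0, 0], [110, 0, 0, -0.5, 0, 0, 0], [110, 0, 0, -0.6, 0, 0, 0], [110, 0, 0, -0.6, 0, 0, 0]],
])

```text
t: 26.75
eef_pos: [0.6035, 0.0213, 0.1884]
ee_rot: [-3.133, 0.002, -1.57]
force: [0.9, 0.6, -0.7]
width: 0.05
gripper_force: 0.0
```

Call:
jog_arm([
  [[110, -0.9, 0.6, 0, 0, 0, 0], [110, -0.9, 0.6, 0, 0, 0, 0], [110, -0.9, 0.6, 0, 0, 0, 0], [110, -0.9, 0.6, 0, 0, 0, 0], [110, -0.9, 0.6, 0, 0, 0, 0], [110, -0.9, 0.6, 0, 0, 0, 0], [110, -0.9, 0.6, 0, 0, 0, 0], [110, -0.9, 0.6, 0, 0, 0, 0]],
])

```text
t: 27.55
eef_pos: [0.4505, 0.246, 0.1828]
ee_rot: [3.141, -0.001, -1.569]
force: [0.2, -0.1, -0.1]
width: 0.05
gripper_force: 0.0
```

```bash
python3 - <<'E'
from h import *
snap('scene','s4'); crop('s4',280,200,520,380,3.3,'c8'); snap('top','t4'); crop('t4',210,160,460,348,3.2,'c9')
E
```

```text
(no output)
```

View pics/c8.png

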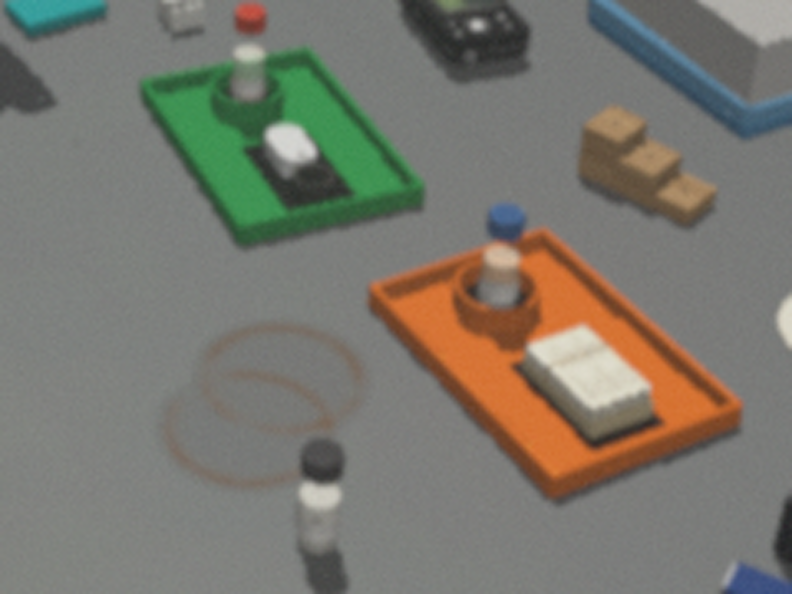

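View pics/c9.png

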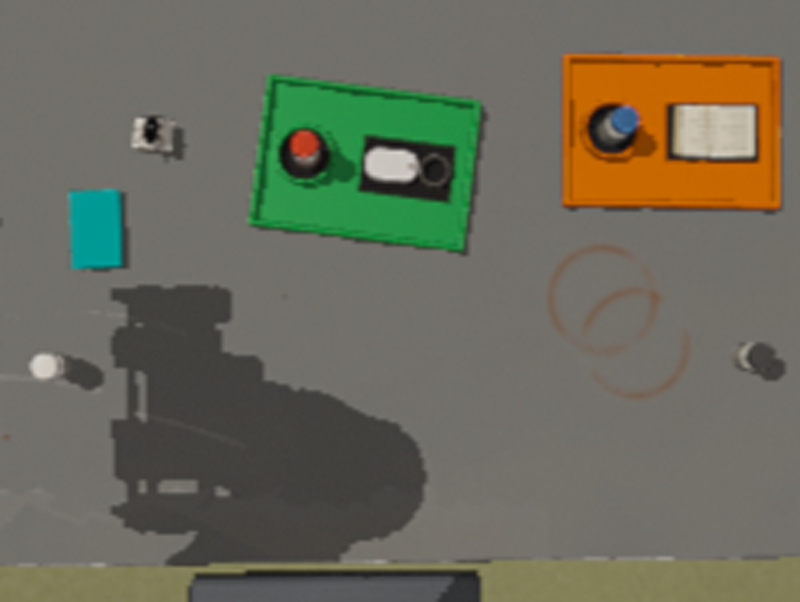

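Both vials stand upright in their cups: red at crop (305,143) and blue at (625,121), and the offsets match perspective. The loupe is centred on the green rectangle, and the cards sit squarely on the packet. White, black and beetle haven't moved.

```bash
python3 -c "
from station import arm
print(arm.job_done())"
```

```text
the job is handed in; nothing more can be done
None
```

I made up both kits and handed the job in at about 28 s; the final pictures show every part in its place and the white and black vials and beetle unmoved, but the hand-in returned no verdict.

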